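# Close the dark incubation case over the sample plate

## Task

The sample plate is ready for its dark incubation. Using only your fingertips, gently swing the open lid of the black case over and press it fully shut without slamming it, then push the clasp on its front down until it lies flat against the case. Only push: do not pick up, tip or shove the case, do not touch the plate inside, and leave the rack, the bottle and the tip box alone.

Things in the scene. Friction and masses are not known exactly. Their poses are not given: they have to be found in the camera images.
- case: Black sheet-steel incubation case, loose on the bench on rubber feet, about 1.7 kg (slides at some 10 N). Base 120 (x) x 165 (y) x 46 mm high, walls 3 mm, open on top; 60 mm high with the lid shut. Origin: centre of its underside, on the bench; x points from the front (clasp side, facing the robot give or take the yaw) to the back (hinge side), y along the hinge, z up.
- lid (a joint): Lid, a shallow black cover 122 (x) x 167 (y) x 14 mm. Rad: 0 = shut, 1.57 = upright, more = leaning back (stop at 2.0). Turns about a line along case y at point lid_hinge; when shut its outer face lies 14 mm above that line, when upright that face looks to case +x. Stiff friction hinge (0.16 N m, 1 to 2.5 N at the front edge): stays at any angle, does not fall shut by itself.
- lid_hinge (a point): Middle of the lid's hinge line, on the case's back: case frame (63.5, 0, 46) mm.
- lid_edge (a point): Middle of the lid's front edge, on its outer face, 125 mm from the hinge line along the lid. With the lid shut: case (-61, 0, 60) mm. The clasp sits at the middle 28 mm of this edge; the edge is bare on both sides of it.
- clasp (a joint): Clasp, a small steel flap 28 mm wide (case y), 2.4 mm thick and 32 mm long, hinged on the front of the lid. Angle in rad relative to the lid: 0 = folded flat against the case's front (hangs straight down, when the lid is shut), 1.57 = sticking straight out to the front. Light friction (0.015 N m, about 1 N near its end), stays at any angle.
- clasp_hinge (a point): Middle of the clasp's hinge line, on the lid; parallel to case y. With the lid shut it is at case (-64.5, 0, 54) mm.
- clasp_end (a point): A point on the middle of the clasp, 30 mm from its hinge line, near its free end.
- plate: White 96-well plate 85.5 x 127.8 x 14.4 mm, 60 g, lying loose on the floor of the case (floor 7 mm above the bench). Origin: centre of its underside. Not to be touched.
- rack: Bystander: white tube rack 200 x 60 x 67 mm with capped tubes up to 105 mm high, loose. Origin: centre of its underside; x along its length.
- tipbox: Bystander: white box with a yellow rack of pipette tips, 122 (x) x 86 (y) x 65 mm, loose. Origin: centre of its underside.
- bottle: Bystander: white reagent bottle 52 mm in diameter, 126 mm high, loose. Origin: centre of its underside.
Mind the look-alikes: they are no part of the job. Leave any blue or yellow look-alike of the case alone.

How it is judged:
By the outcome, as a careful person would: the job done as asked, in the order asked, and still so for the second after the job is handed in, with the robot touching nothing.
It also fails if it takes over 56 s, if anything falls off the work surface, if the arm or the gripper's body presses on something with over 40 N, if the wrist force passes 120 N, or if a joint passes its speed limit or range.

## Robot

A 6-joint arm with a two-finger parallel gripper is mounted at the origin on the work surface. World frame = base frame: x ahead of the robot, y to its left, z up, the work surface at z = 0. Lengths are in m, angles in degrees, forces in N, time in s.
With the tool pointing down it reaches from about 0.325 to 0.775 m from the base axis. Payload 9.3 kg.
Tool frame: the origin (TCP) lies on the mounting face of the last link; the fingertips stand ahead of it and the grasp point (between the pads) lies 155 mm ahead of it (r.finger_overhang is the z of the fingertips in the tool frame, in m); z points along the fingers, y is the line along which they close (so a half turn about z gives the same grasp; the last joint's range is limited). The gripper opens to 85 mm and grips with 20 to 120 N. Pads are 22 mm wide; open, the fingers measure 114 mm over their backs; the gripper's body (76 mm by 85 mm) begins 54 mm behind the grasp point. The pads swing forward as they close: fully open they stand 13 mm farther back than shut.
Start: joints at [-8.743, 14.817, 1.232, 76.415, 0, 81.257], TCP at [0.55, -0, 0.405] pointing down, gripper open.
Joint ranges: [-174.27, 174.27], [-52.1, 104.24], [-59.71, 78.15], [-110.17, 111.67], [-87.03, 83.33], [-180, 180]. Speed limits (degrees/s): [127.2, 127.2, 159.86, 180, 180, 180].

## Interface

Orientations are given as [roll, pitch, yaw] about the fixed x, y, z axes, in that order (R = Rz(yaw) Ry(pitch) Rx(roll)).
In Python, from bench import r, cams gives the robot as it stands.
- The arm moves only by the tool send_rows, never from a script. Its argument "rows" is a list of rows, each a list of 6 numbers: the shift along the tool's x, y, z in m, then the turn, a rotation vector about the tool's x, y, z in degrees. In form: [[tx, ty, tz, ax, ay, az], ...]. A call has 1 to 10 rows; each row shifts and turns the commanded pose from where the row before left it, along the tool's axes as they then stand; what a row does not reach is not made up. A row lasts 1/12 s, in which the tool goes at most 41.7 mm and 7.16 degrees, less where a joint would pass 70% of its speed; a pose out of reach is approached as far as the arm can. A call with a gripper value outside its range is refused whole. "grip" is the opening, from -1 (shut) to 1 (fully open), set as the call begins (left out, the last holds). The fingers move at their own pace and stop on an object; the grip force is fixed at half the most. Time passes only in rows, so rows that do not move let the fingers close. It gives the time, the measured TCP pose, the force, the opening and the grip force at its end, in the units of the state.
- r.get_obs(): the state, without advancing time (a new reading comes with each control period).
- cams.get_image(name): name is "scene" or "side" or "wrist"; returns the picture (384x512x3 uint8, blue, green, red); there is no depth.
- cams.camera_info(name): a dict with "mtx" (3x3 intrinsics, pixels), "rvec" (rotation vector, rad) and "tvec" (3), from world to camera coordinates, as OpenCV has them. Camera axes: x right, y down, z forward; pixel columns grow to the right and rows downward; lengths in m; the calibration is good to about 2 mm. A picture is of the moment at which its call begins: read the wrist's pose just before it. camera_info takes no time and is no camera call; for the wrist camera it gives the pose at the moment of the call.
- r.finish_job(): hands the job in; it is judged then, once.
The state is a dict: "clock": time; "joint_pos": joint angles; "qvel": joint speeds; "effort": joint torques, N m; "position": TCP position; "orientation": TCP orientation; "wrist_force": force on the tool from outside, world axes, zero at the start; "torque": the same for the moment, N m; "grip_width": finger opening in m; "grasp_force": force on a finger pad.
Only numpy, scipy, OpenCV 4.12 (cv2) and the standard library are available. Lean on these libraries where they do the work, as an engineer would, in place of code of your own. Each camera call takes 0.05 s, during which the arm holds its last target. There are 200 camera calls.

## Working session

There is one attempt and no reset: what is moved stays moved. The work goes in short steps, Python scripts to look and compute and a tool call to move; the robot and the scene stay as the last step left them, time stands still between calls to the robot, and variables do not carry over. Pictures are saved under pics/ and viewed, at most 10 in all, crops included, and the job is handed in when it is done.

Besides the shell and the picture viewer there is one more tool, called after ">>>" as name([rows], argument=value, ...), one row to a line, values as JSON. send_rows: Moves the arm, as the interface text tells. Its arguments: {"type":"object","properties":{"rows":{"type":"array","items":{"type":"array","items":{"type":"number"}}},"grip":{"type":"number"}},"required":["rows"]}

```bash
mkdir -p pics; ls; python3 - <<'E'
from bench import r,cams
import cv2,numpy as np
a=cams.get_image("scene");b=cams.get_image("side")
np.save("a.npy",a);np.save("b.npy",b)
cv2.imwrite("pics/scene.png",a);cv2.imwrite("pics/side.png",b)
for n in("scene","side"):
    i=cams.camera_info(n);R=cv2.Rodrigues(np.array(i["rvec"]))[0];print(n,np.round(i["mtx"],0).tolist(),(-R.T@np.ravel(i["tvec"])).round(3),R[2].round(2))
o=r.get_obs();print(o["clock"],o["position"],o["orientation"],o["grip_width"],r.finger_overhang)
E
```

```text
pics
scene [[407.0, 0.0, 256.0], [0.0, 407.0, 189.0], [0.0, 0.0, 1.0]] [1.312 0.171 0.816] [-0.67 -0.04 -0.74]
side [[359.0, 0.0, 255.0], [0.0, 359.0, 194.0], [0.0, 0.0, 1.0]] [ 0.15  -0.481  0.545] [ 0.52  0.67 -0.54]
0.1 [ 5.49956726e-01 -1.66621977e-05  4.04133418e-01] [-1.79933255e+02 -1.09252103e-02  8.99972166e+01] 0.08549243519951032 0.1734
```

View pics/scene.png

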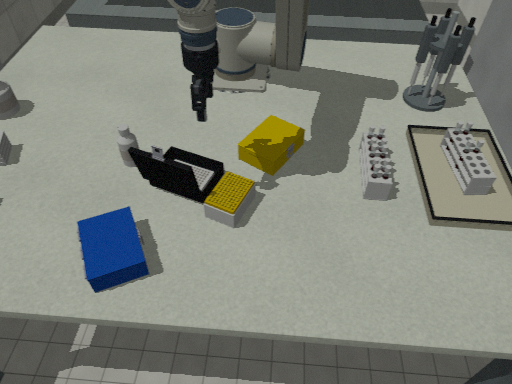

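View pics/side.png

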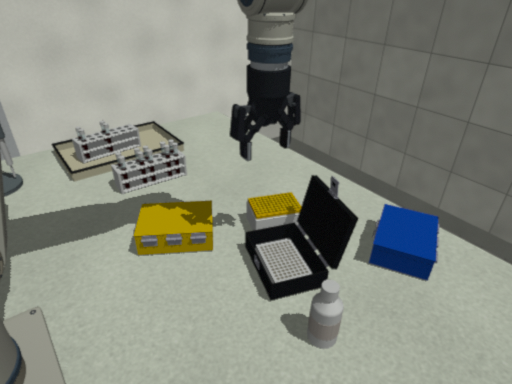

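Candidates for the case are the black one (scene 190,172; side 285,260), the yellow one (scene 272,143; side 175,228) and the blue one (scene 112,247; side 405,240). The black open one with the white plate inside matches the description. I'll check it in a close crop.

```bash
python3 - <<'E'
import cv2,numpy as np
a=np.load("a.npy");b=np.load("b.npy")
A=cv2.resize(a[115:235,110:260],(600,480),interpolation=cv2.INTER_CUBIC)
B=cv2.resize(b[170:320,235:365],(520,600),interpolation=cv2.INTER_CUBIC)
f=lambda x:np.clip(255*(x/255.)**.5,0,255).astype(np.uint8)
cv2.imwrite("pics/ca.png",f(A));cv2.imwrite("pics/cb.png",f(B))
E
```

```text
(no output)
```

View pics/ca.png

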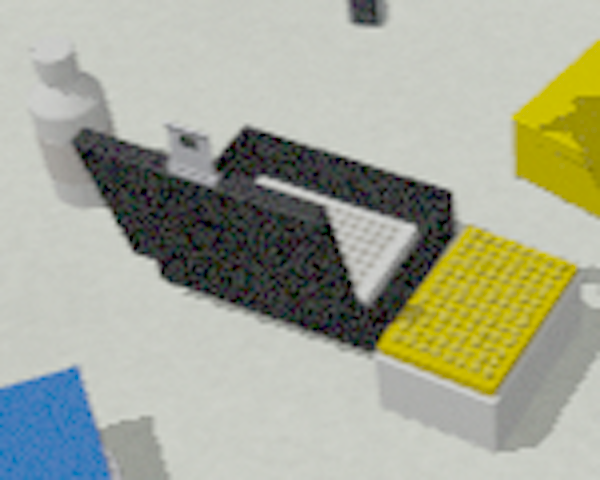

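View pics/cb.png

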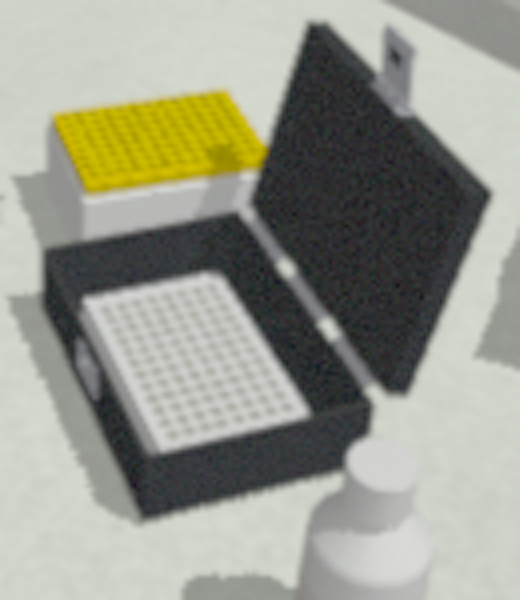

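The crops show the black case with its lid open towards +x, away from the robot. The clasp sticks out along the lid plane, at about 1.57 rad. The tip box stands tight against one end of the case and the bottle is near the other. Corner pixels:

| Corner | Scene | Side |
|---|---|---|
| Front rim, left | (223,162) | (246,232) |
| Front rim, right | (172,147) | (271,285) |
| Lid edge, right | (129,148) | (357,219) |

Next I'll triangulate these.

```bash
cat > h.py <<'E'
from bench import r,cams
import cv2,numpy as np
def cam(n,i=None):
    i=i or cams.camera_info(n);K=np.array(i["mtx"]);R=cv2.Rodrigues(np.array(i["rvec"]))[0];t=np.ravel(i["tvec"])
    return K,R,t
def ray(c,p):
    K,R,t=c;d=R.T@np.linalg.solve(K,[p[0],p[1],1]);return -R.T@t,d/np.linalg.norm(d)
def plane(c,p,z):
    o,d=ray(c,p);return o+d*(z-o[2])/d[2]
def tri(cs,ps):
    A=np.zeros((3,3));b=np.zeros(3)
    for c,p in zip(cs,ps):
        o,d=ray(c,p);M=np.eye(3)-np.outer(d,d);A+=M;b+=M@o
    X=np.linalg.solve(A,b);res=[np.linalg.norm((np.eye(3)-np.outer(d,d))@(X-o)) for o,d in [ray(c,p) for c,p in zip(cs,ps)]]
    return X,max(res)
def proj(c,X):
    K,R,t=c;q=K@(R@X+t);return q[:2]/q[2]
E
python3 - <<'E'
from h import *
S,D=cam("scene"),cam("side")
a=lambda x,y:(110+x/4-.375,115+y/4-.375)
b=lambda x,y:(235+x/4-.375,170+y/4-.375)
P={"FL":(a(452,190),b(45,250)),"FR":(a(250,128),b(145,460)),"lidR":(a(75,132),b(490,195)),"lidL_in":(a(328,205),b(312,22)),"claspTipL":(a(210,135),b(388,28)),"claspTipR":(a(168,125),b(414,45)),"claspbaseR":(a(172,170),b(410,112))}
for k,v in P.items():
    X,e=tri((S,D),v);print(k,X.round(4),round(e,4))
print("planes FL",plane(S,a(452,190),.046).round(4),plane(D,b(45,250),.046).round(4))
print("FR",plane(S,a(250,128),.046).round(4),plane(D,b(145,460),.046).round(4))
print("BR side",plane(D,b(370,405),.046).round(4),"FR bottom",plane(D,b(145,518),.003).round(4))
print("tipbox top z.065 scene", [plane(S,a(*q),.065).round(3).tolist() for q in((470,228),(575,268),(495,390),(378,350))])
print("bottle top",tri((S,D),(a(52,45),b(383,455)))[0].round(3))
E
```

```text
FL [0.522  0.0269 0.046 ] 0.0009
FR [ 0.4694 -0.1242  0.0428] 0.0011
lidR [ 0.6167 -0.18    0.1657] 0.0018
lidL_in [ 0.6648 -0.0199  0.1661] 0.002
claspTipL [ 0.6471 -0.0861  0.1984] 0.0013
claspTipR [ 0.6421 -0.1092  0.2006] 0.0005
claspbaseR [ 0.6416 -0.1135  0.165 ] 0.0004
planes FL [0.5212 0.0276 0.046 ] [0.5222 0.0258 0.046 ]
FR [ 0.472  -0.1222  0.046 ] [ 0.4677 -0.1275  0.046 ]
BR side [ 0.5788 -0.1651  0.046 ] FR bottom [ 0.4713 -0.126   0.003 ]
tipbox top z.065 scene [[0.575, 0.047, 0.065], [0.604, 0.118, 0.065], [0.708, 0.079, 0.065], [0.683, 0.005, 0.065]]
bottle top [ 0.492 -0.239  0.128]
```

>>> send_rows([
  [0, 0, 0, 0, 0, 4.75],
  [0, 0, 0, 0, 0, 4.75],
  [0, 0, 0, 0, 0, 4.75],
  [0, 0, 0, 0, 0, 4.75],
  [-0.019, 0.03, 0, 0, 0, 0],
  [-0.019, 0.03, 0, 0, 0, 0],
  [-0.019, 0.03, 0, 0, 0, 0],
  [-0.019, 0.03, 0, 0, 0, 0],
  [-0.018, 0.03, 0, 0, 0, 0],
  [0, 0, 0, 0, 0, 0],
], grip=-1)

```text
clock: 0.93
position: [0.664, -0.1425, 0.4018]
orientation: [-179.9, 0.1, 70.8]
wrist_force: [0.6, 0.3, 0.1]
grip_width: -0.0
grasp_force: 0.0
```

```bash
cat > shot.py <<'E'
from h import *
import sys
n=sys.argv[1];f=lambda x:np.clip(255*(x/255.)**.5,0,255).astype(np.uint8)
a,b,w=[cams.get_image(k) for k in("scene","side","wrist")]
A=cv2.resize(a[100:225,110:260],(360,300),interpolation=cv2.INTER_CUBIC)   # 2.4x
W=cv2.resize(w,(360,270))
B=cv2.resize(b[120:320,225:371],(438,600),interpolation=cv2.INTER_CUBIC)     # 3x
L=np.vstack([A,W,np.zeros((30,360,3),np.uint8)])
cv2.imwrite(f"pics/{n}.png",f(np.hstack([L,B])))
E
python3 shot.py s1
```

```text
(no output)
```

View pics/s1.png

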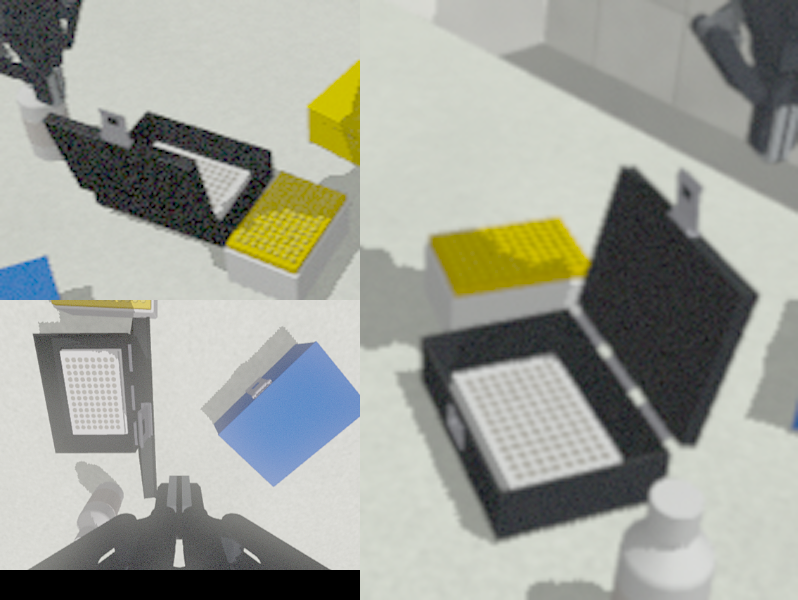

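```bash
python3 - <<'E'
from h import *
S,D,W=cam("scene"),cam("side"),cam("wrist")
w=lambda x,y:(x*1.4222,(y-300)*1.4222);s=lambda x,y:(110+x/2.4,100+y/2.4);d=lambda x,y:(225+(x-360)/3,120+y/3)
C=np.array([.5523,-.0686]);ex=np.array([.9455,-.3256]);ey=np.array([.3256,.9455])
cf=lambda X:(np.r_[(X[:2]-C)@ex,(X[:2]-C)@ey,X[2]]*1000).round(1)
for k,q in {"FL":(35,334),"FR":(55,452),"BR":(135,451)}.items():
    X=plane(W,w(*q),.046);print(k,X.round(4),cf(X))
for k,q in {"FL":((35,334),(272,152),(423,340)),"FR":((55,452),(148,113),(498,505)),"lidR":((156,497),(46,117),(755,296))}.items():
    X,e=tri((W,S,D),(w(*q[0]),s(*q[1]),d(*q[2])));print(k,X.round(4),cf(X),round(e,4))
X,e=tri((W,D),(w(145,403),d(690,170)));print("clasp tip",cf(X),e)
X,e=tri((W,D),(w(142,498),d(740,310)));print("lid inner R",cf(X),e)
o=r.get_obs();p=o["position"];t=p-[0,0,r.finger_overhang];print(p,cf(t))
print("tip proj scene",proj(S,t),"side",proj(D,t),"seen side",d(775,160),"scene",s(54,103),"wrist",proj(W,t)/1.4222+[0,300])
E
```

```text
FL [0.5241 0.0277 0.046 ] [-58.   81.9  46. ]
FR [ 0.4689 -0.1246  0.046 ] [-60.6 -80.1  46. ]
BR [ 0.5828 -0.1621  0.046 ] [ 59.2 -78.5  46. ]
FL [0.5225 0.0284 0.0419] [-59.7  82.   41.9] 0.0018
FR [ 0.4656 -0.1271  0.0384] [-62.9 -83.5  38.4] 0.0026
lidR [ 0.6198 -0.1781  0.1634] [ 99.5 -81.6 163.4] 0.0028
clasp tip [102.8  19.1 194.7] 0.004081579232108663
lid inner R [ 86.8 -86.9 158. ] 0.0009333577949044023
[ 0.66124963 -0.13794727  0.40365617] [125.6 -30.1 230.3]
tip proj scene [134.16953997 140.54397804] side [359.53845689 170.41764102] seen side (363.33333333333337, 173.33333333333334) scene (132.5, 142.91666666666669) wrist [179.59281569 486.98615403]
```

The wrist view agrees with the earlier measurements. The case is centred at about (0.552, -0.069) with a yaw of about -19°, and the lid stands at about 99°. The closed fingertips are behind the lid (wrist view 180,480) and clear of it. I'll lower them at case y -50, away from the clasp, and close in on the lid.

>>> send_rows([
  [-0.02, 0, 0, 0, 0, 0],
  [0, 0, 0.02, 0, 0, 0],
  [0, 0, 0.02, 0, 0, 0],
  [0, 0, 0.02, 0, 0, 0],
  [0, 0, 0.016, 0, 0, 0],
  [0, -0.003, 0, 0, 0, 0],
  [0, -0.003, 0, 0, 0, 0],
  [0, -0.003, 0, 0, 0, 0],
  [0, 0, 0, 0, 0, 0],
  [0, 0, 0, 0, 0, 0],
])

```text
clock: 1.92
position: [0.6461, -0.1534, 0.3303]
orientation: [179.9, 0.0, 71.0]
wrist_force: [0.5, -0.9, 0.0]
grip_width: 0.0001
grasp_force: 0.0
```

>>> send_rows([
  [0, -0.002, 0, 0, 0, 0],
  [0, -0.002, 0, 0, 0, 0],
  [0, -0.002, 0, 0, 0, 0],
  [0, -0.002, 0, 0, 0, 0],
  [0, 0, 0, 0, 0, 0],
])

```text
clock: 2.33
position: [0.6389, -0.1513, 0.3303]
orientation: [179.8, 0.0, 71.0]
wrist_force: [3.0, -1.2, 5.1]
grip_width: -0.0001
grasp_force: 2.4
```

>>> send_rows([
  [0, 0, -0.004, 0, 0, 0],
  [0, -0.004, -0.0005, 0, 0, 0],
  [0, -0.004, -0.0005, 0, 0, 0],
  [0, -0.004, -0.0005, 0, 0, 0],
  [0, -0.004, -0.0005, 0, 0, 0],
  [0, -0.004, -0.0005, 0, 0, 0],
  [0, 0, 0, 0, 0, 0],
])

```text
clock: 2.92
position: [0.6193, -0.1446, 0.3371]
orientation: [179.8, 0.0, 71.0]
wrist_force: [0.8, -1.0, 9.7]
grip_width: -0.0
grasp_force: 4.9
```

```bash
python3 shot.py s2; python3 -c "
from h import *
o=r.get_obs();print(o['wrist_force'],o['torque'],o['position'])"
```

```text
[ 0.56851768 -0.26386991 10.3282761 ] [-0.06402021  0.13973497  0.00053536] [ 0.61950376 -0.14464647  0.33700277]
```

View pics/s2.png

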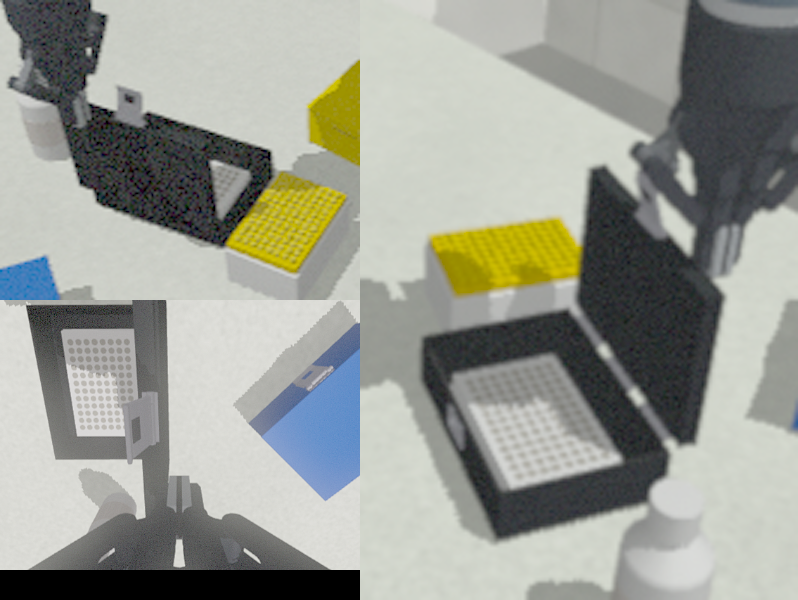

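The lid is now about upright. The upward 10 N means the finger shoulder is resting on the lid's edge (side view about 700,270). I'll raise the tool a little to clear it.

>>> send_rows([
  [0, 0, -0.002, 0, 0, 0],
  [0, 0, -0.002, 0, 0, 0],
  [0, 0, 0, 0, 0, 0],
])

```text
clock: 3.32
position: [0.6195, -0.1445, 0.3394]
orientation: [-180.0, 0.0, 71.0]
wrist_force: [-0.1, -0.8, 0.2]
grip_width: -0.0003
grasp_force: 0.0
```

>>> send_rows([
  [0, -0.004, 0, 0, 0, 0],
  [0, -0.004, 0, 0, 0, 0],
  [0, -0.004, 0, 0, 0, 0],
  [0, -0.004, 0, 0, 0, 0],
  [0, -0.004, 0, 0, 0, 0],
  [0, 0, 0, 0, 0, 0],
])

```text
clock: 3.82
position: [0.6, -0.1378, 0.3393]
orientation: [-180.0, 0.0, 71.0]
wrist_force: [0.2, 0.6, 0.1]
grip_width: -0.0003
grasp_force: 0.0
```

```bash
python3 shot.py s3
```

```text
(no output)
```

View pics/s3.png

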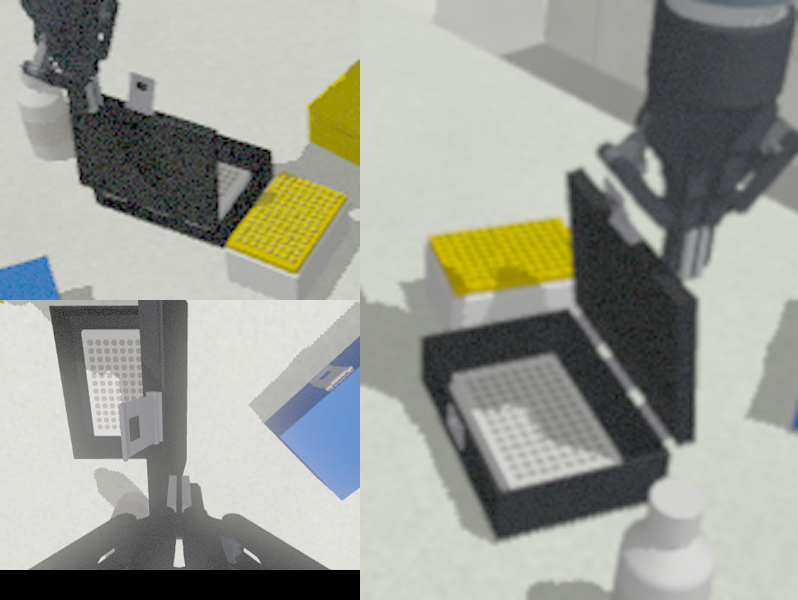

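The lid followed to about 80° and contact holds. I'll continue along the arc.

>>> send_rows([
  [0, -0.004, 0.001, 0, 0, 0],
  [0, -0.004, 0.001, 0, 0, 0],
  [0, -0.004, 0.001, 0, 0, 0],
  [0, -0.004, 0.001, 0, 0, 0],
  [0, -0.004, 0.001, 0, 0, 0],
  [0, -0.004, 0.0014, 0, 0, 0],
  [0, -0.004, 0.0014, 0, 0, 0],
  [0, -0.004, 0.0014, 0, 0, 0],
  [0, -0.004, 0.0014, 0, 0, 0],
  [0, -0.004, 0.0014, 0, 0, 0],
])

```text
clock: 4.8
position: [0.5624, -0.1248, 0.3291]
orientation: [179.9, 0.0, 71.0]
wrist_force: [-3.9, 0.5, 14.1]
grip_width: 0.0
grasp_force: 7.4
```

```bash
python3 shot.py s4; python3 -c "
from h import *
o=r.get_obs();print(o['wrist_force'],o['torque'],o['position'])"
```

```text
[-6.72835601  1.70324582 14.59962039] [ 0.30401211  1.48473097 -0.01295822] [ 0.56193131 -0.12467375  0.32867162]
```

View pics/s4.png

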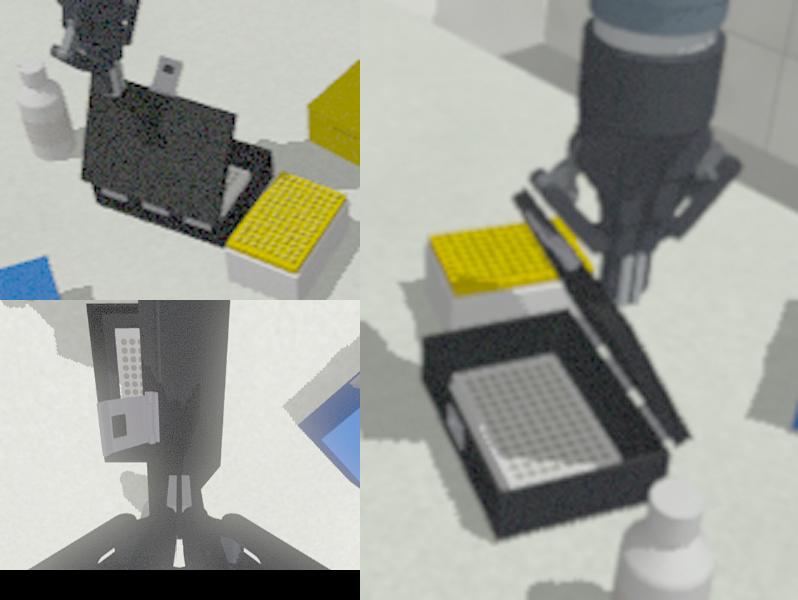

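The lid is at about 60–65° and the case hasn't moved, but the wide finger shoulder bears on the lid's edge. I'll back off and tilt the tool so that only the tips touch.

>>> send_rows([
  [0, 0, -0.006, 0, 0, 0],
  [0, 0.006, -0.004, 0, 0, 0],
  [0, 0.006, 0, 0, 0, 0],
  [0, 0.0181, 0.001, 6, 0, 0],
  [0, 0.0181, 0.001, 6, 0, 0],
  [0, 0.0181, 0.001, 6, 0, 0],
  [0, 0.0181, 0.001, 6, 0, 0],
  [0, 0.0181, 0.001, 6, 0, 0],
  [0, 0, 0, 0, 0, 0],
  [0, 0, 0, 0, 0, 0],
])

```text
clock: 5.78
position: [0.6577, -0.1578, 0.3095]
orientation: [-149.8, -0.0, 71.0]
wrist_force: [-0.6, 0.5, -0.1]
grip_width: 0.0003
grasp_force: 0.0
```

```bash
cat > st.py <<'E'
from h import *
from scipy.spatial.transform import Rotation as Ro
C=np.array([.5523,-.0686]);ex=np.array([.9455,-.3256]);ey=np.array([.3256,.9455])
cf=lambda X:(np.r_[(X[:2]-C)@ex,(X[:2]-C)@ey,X[2]]*1000).round(1)
o=r.get_obs();R=Ro.from_euler("xyz",o["orientation"],degrees=True).as_matrix()
t=o["position"]+R[:,2]*r.finger_overhang
F=o["wrist_force"];print(o["clock"],"tip",cf(t),"ori",np.round(o["orientation"],1),"tilt",np.degrees(np.arccos(-R[2,2])).round(1),"Fcase",np.round([F[:2]@ex,F[:2]@ey,F[2]],1),"j",np.round(o["joint_pos"],0))
E
python3 st.py
```

```text
5.7833 tip [ 41.5 -50.  159.6] ori [-149.8   -0.    71. ] tilt 30.2 Fcase [-0.7  0.3 -0.1] j [-20.  42.  29. 107.  -1.  89.]
```

```bash
cat > plan.py <<'E'
import numpy as np
# waypoints: tip x,z (mm case), tilt deg, rows
def plan(wps):
    L=.1734;x,z,t=wps[0][:3]
    for X,Z,T,n in wps[1:]:
        print("->",X,Z,T)
        for k in range(n):
            f0,f1=k/n,(k+1)/n
            g=lambda f:(x+(X-x)*f,z+(Z-z)*f,np.radians(t+(T-t)*f))
            a,b=g(f0),g(f1)
            P=lambda q:np.array([q[0]/1000+L*np.sin(q[2]),q[1]/1000+L*np.cos(q[2])])
            d=P(b)-P(a);th=a[2]
            ty=d@[np.cos(th),-np.sin(th)];tz=d@[-np.sin(th),-np.cos(th)]
            print([0,round(ty,4),round(tz,4),round(np.degrees(b[2]-a[2]),2),0,0])
        x,z,t=X,Z,T
E
python3 -c "
from plan import *
plan([(41.5,159.6,30.2),(28.4,143.8,30,5),(11.7,135.5,25,5),(-3.3,124.3,20,5),(-16.1,110.8,15,5),(-26.2,95.2,10,5),(-33.4,78.1,5,6),(-37.5,62,0,8)])"
```

```text
-> 28.4 143.8 30
[0, np.float64(-0.0008), np.float64(0.004), np.float64(-0.04), 0, 0]
[0, np.float64(-0.0008), np.float64(0.004), np.float64(-0.04), 0, 0]
[0, np.float64(-0.0008), np.float64(0.004), np.float64(-0.04), 0, 0]
[0, np.float64(-0.0008), np.float64(0.004), np.float64(-0.04), 0, 0]
[0, np.float64(-0.0008), np.float64(0.004), np.float64(-0.04), 0, 0]
-> 11.7 135.5 25
[0, np.float64(-0.0051), np.float64(0.0031), np.float64(-1.0), 0, 0]
[0, np.float64(-0.0051), np.float64(0.0031), np.float64(-1.0), 0, 0]
[0, np.float64(-0.0052), np.float64(0.0031), np.float64(-1.0), 0, 0]
[0, np.float64(-0.0052), np.float64(0.003), np.float64(-1.0), 0, 0]
[0, np.float64(-0.0053), np.float64(0.003), np.float64(-1.0), 0, 0]
-> -3.3 124.3 20
[0, np.float64(-0.0048), np.float64(0.0033), np.float64(-1.0), 0, 0]
[0, np.float64(-0.0049), np.float64(0.0033), np.float64(-1.0), 0, 0]
[0, np.float64(-0.0049), np.float64(0.0033), np.float64(-1.0), 0, 0]
[0, np.float64(-0.005), np.float64(0.0032), np.float64(-1.0), 0, 0]
[0, np.float64(-0.005), np.float64(0.0032), np.float64(-1.0), 0, 0]
-> -16.1 110.8 15

[... 1005 characters left out ...]
.float64(-0.0034), np.float64(0.003), np.float64(-0.83), 0, 0]
[0, np.float64(-0.0034), np.float64(0.003), np.float64(-0.83), 0, 0]
-> -37.5 62 0
[0, np.float64(-0.0022), np.float64(0.0021), np.float64(-0.63), 0, 0]
[0, np.float64(-0.0022), np.float64(0.0021), np.float64(-0.63), 0, 0]
[0, np.float64(-0.0023), np.float64(0.0021), np.float64(-0.62), 0, 0]
[0, np.float64(-0.0023), np.float64(0.002), np.float64(-0.63), 0, 0]
[0, np.float64(-0.0023), np.float64(0.002), np.float64(-0.63), 0, 0]
[0, np.float64(-0.0023), np.float64(0.002), np.float64(-0.62), 0, 0]
[0, np.float64(-0.0024), np.float64(0.002), np.float64(-0.62), 0, 0]
[0, np.float64(-0.0024), np.float64(0.002), np.float64(-0.62), 0, 0]
```

>>> send_rows([
  [0, -0.0008, 0.004, 0, 0, 0],
  [0, -0.0008, 0.004, 0, 0, 0],
  [0, -0.0008, 0.004, 0, 0, 0],
  [0, -0.0008, 0.004, 0, 0, 0],
  [0, -0.0008, 0.004, 0, 0, 0],
  [0, -0.0052, 0.0031, -1, 0, 0],
  [0, -0.0052, 0.0031, -1, 0, 0],
  [0, -0.0052, 0.0031, -1, 0, 0],
  [0, -0.0052, 0.003, -1, 0, 0],
  [0, -0.0052, 0.003, -1, 0, 0],
])

```text
clock: 6.62
position: [0.6142, -0.1426, 0.2978]
orientation: [-155.2, 0.0, 71.0]
wrist_force: [1.2, -0.0, 0.2]
grip_width: -0.0001
grasp_force: 0.4
```

```bash
python3 st.py
```

```text
6.6167 tip [  9.8 -49.9 140.4] ori [-155.2    0.    71. ] tilt 24.8 Fcase [1.1 0.3 0.2] j [-21.  35.  15.  95.  -1.  89.]
```

>>> send_rows([
  [0, -0.0048, 0.0035, -1, 0, 0],
  [0, -0.0048, 0.0035, -1, 0, 0],
  [0, -0.0048, 0.0035, -1, 0, 0],
  [0, -0.0048, 0.0035, -1, 0, 0],
  [0, -0.0048, 0.0035, -1, 0, 0],
  [0, -0.0045, 0.0037, -1, 0, 0],
  [0, -0.0045, 0.0037, -1, 0, 0],
  [0, -0.0045, 0.0037, -1, 0, 0],
  [0, -0.0045, 0.0037, -1, 0, 0],
  [0, -0.0045, 0.0037, -1, 0, 0],
])

```text
clock: 7.45
position: [0.561, -0.1243, 0.2804]
orientation: [-165.1, 0.0, 71.0]
wrist_force: [-0.8, 0.2, 0.4]
grip_width: 0.0004
grasp_force: 0.3
```

```bash
python3 st.py
```

```text
7.45 tip [-18.1 -49.9 112.8] ori [-165.1    0.    71. ] tilt 14.9 Fcase [-0.9 -0.1  0.4] j [-21.  26.  -1.  78.  -0.  88.]
```

>>> send_rows([
  [0, -0.0042, 0.0038, -1, 0, 0],
  [0, -0.0042, 0.0038, -1, 0, 0],
  [0, -0.0042, 0.0037, -1, 0, 0],
  [0, -0.0042, 0.0037, -1, 0, 0],
  [0, -0.0042, 0.0037, -1, 0, 0],
  [0, -0.0038, 0.0038, -1, 0, 0],
  [0, -0.0038, 0.0037, -1, 0, 0],
  [0, -0.0038, 0.0037, -1, 0, 0],
  [0, -0.0038, 0.0037, -1, 0, 0],
  [0, -0.0038, 0.0037, -1, 0, 0],
])

```text
clock: 8.28
position: [0.5174, -0.1093, 0.251]
orientation: [-175.1, 0.0, 71.0]
wrist_force: [-0.5, 0.1, 0.3]
grip_width: 0.0001
grasp_force: 0.2
```

```bash
python3 st.py
```

```text
8.2833 tip [-34.4 -49.9  78.2] ori [-175.1    0.    71. ] tilt 4.9 Fcase [-0.5 -0.1  0.3] j [-21.  20. -15.  60.  -0.  88.]
```

>>> send_rows([
  [0, -0.0022, 0.0021, -0.6, 0, 0],
  [0, -0.0022, 0.0021, -0.6, 0, 0],
  [0, -0.0022, 0.0021, -0.6, 0, 0],
  [0, -0.0022, 0.002, -0.6, 0, 0],
  [0, -0.0022, 0.002, -0.6, 0, 0],
  [0, -0.0022, 0.002, -0.6, 0, 0],
  [0, -0.0022, 0.002, -0.6, 0, 0],
  [0, -0.0022, 0.002, -0.6, 0, 0],
])

```text
clock: 8.95
position: [0.5009, -0.1037, 0.2349]
orientation: [-179.9, -0.0, 71.0]
wrist_force: [0.4, -0.2, -0.4]
grip_width: -0.0004
grasp_force: 0.2
```

```bash
python3 st.py
```

```text
8.95 tip [-37.6 -49.9  61.5] ori [-179.9   -0.    71. ] tilt 0.1 Fcase [ 0.5 -0.1 -0.4] j [-21.  18. -21.  51.  -0.  88.]
```

>>> send_rows([
  [0, 0, 0.0007, 0, 0, 0],
  [0, 0, 0.0007, 0, 0, 0],
  [0, 0, 0.0007, 0, 0, 0],
  [0, 0, 0, 0, 0, 0],
  [0, 0, 0, 0, 0, 0],
])

```text
clock: 9.37
position: [0.5009, -0.1037, 0.2334]
orientation: [-179.8, 0.0, 71.0]
wrist_force: [-2.9, 1.9, 6.3]
grip_width: -0.0
grasp_force: 3.2
```

>>> send_rows([
  [0, 0, 0.0007, 0, 0, 0],
  [0, 0, 0.0006, 0, 0, 0],
  [0, 0, 0, 0, 0, 0],
  [0, 0, 0, 0, 0, 0],
])

```text
clock: 9.7
position: [0.5009, -0.1036, 0.2332]
orientation: [-179.8, 0.0, 71.0]
wrist_force: [-7.6, 1.4, 19.8]
grip_width: -0.0001
grasp_force: 9.7
```

The lid is pressed shut: contact at z = 60 mm with 20 N and no further give. I'll lift off and look at the clasp.

>>> send_rows([
  [0, 0, -0.004, 0, 0, 0],
  [0, 0, -0.02, 0, 0, 0],
  [0, 0, -0.02, 0, 0, 0],
  [0, 0, -0.02, 0, 0, 0],
  [0, -0.018, 0, 0, 0, 0],
  [0, -0.018, 0, 0, 0, 0],
  [0, -0.018, 0, 0, 0, 0],
  [0, 0, 0, 0, 0, 0],
])

```text
clock: 10.37
position: [0.4478, -0.0852, 0.2959]
orientation: [-179.7, -0.0, 71.0]
wrist_force: [0.1, 1.0, -0.1]
grip_width: 0.0002
grasp_force: 0.0
```

```bash
python3 shot.py s5; python3 st.py
```

```text
10.5167 tip [-90.8 -49.9 122.8] ori [-179.9    0.    71. ] tilt 0.1 Fcase [0.2 0.1 0.3] j [-21.  10. -22.  58.  -0.  88.]
```

View pics/s5.png

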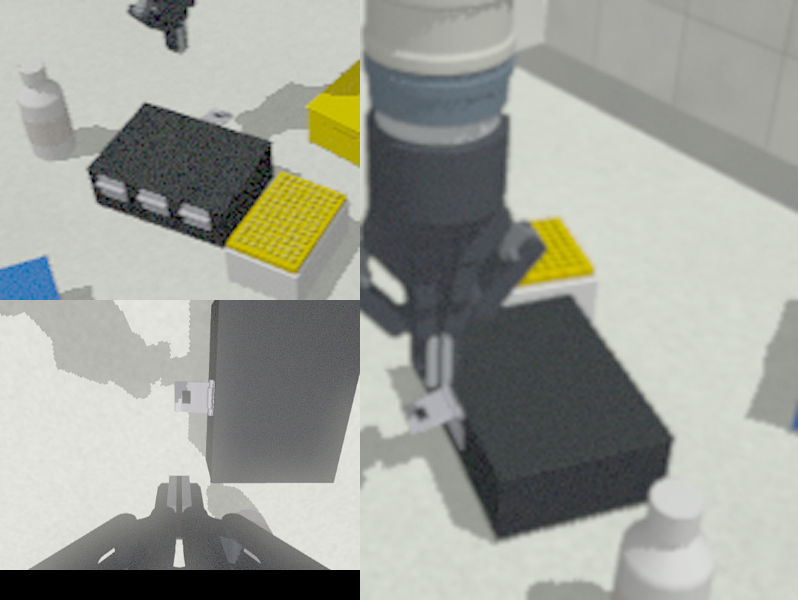

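The lid is fully shut and the case hasn't moved. The clasp sticks out forward (wrist view 175–213, 380–412; side view 408–462, 388–432). I'll triangulate its end and the front edge.

```bash
python3 - <<'E'
from st import *
D,W,S=cam("side"),cam("wrist"),cam("scene")
w=lambda x,y:(x*1.4222,(y-300)*1.4222);d=lambda x,y:(225+(x-360)/3,120+y/3);s=lambda x,y:(110+x/2.4,100+y/2.4)
for k,q in {"endR":((175,412),(416,433)),"endL":((175,381),(403,409)),"baseR":((211,412),(464,414))}.items():
    X,e=tri((W,D),(w(*q[0]),d(*q[1])));print(k,cf(X),round(e,4))
X,e=tri((S,D),(s(234,117),d(403,409)));print("endL s",cf(X),e)
for q in((217,320),(209,482),(334,482)):print(cf(plane(W,w(*q),.06)))
from plan import plan
plan([(-90,90,0),(-90,90,-20,4)])
E
```

```text
10.5167 tip [-90.8 -49.9 122.8] ori [-179.9    0.    71. ] tilt 0.1 Fcase [0.2 0.1 0.3] j [-21.  10. -22.  58.  -0.  88.]
endR [-93.9 -15.3  44.8] 0.0009
endL [-94.2  13.2  41.3] 0.0005
baseR [-60.3 -13.9  50.9] 0.0012
endL s [-94.6  14.6  41.2] 0.0014355750301265698
[-61.2  61.8  60. ]
[-61.5 -81.7  60. ]
[ 61.1 -81.6  60. ]
-> -90 90 -20
[0, np.float64(-0.0151), np.float64(0.0007), np.float64(-5.0), 0, 0]
[0, np.float64(-0.0151), np.float64(0.0007), np.float64(-5.0), 0, 0]
[0, np.float64(-0.0151), np.float64(0.0007), np.float64(-5.0), 0, 0]
[0, np.float64(-0.0151), np.float64(0.0007), np.float64(-5.0), 0, 0]
```

>>> send_rows([
  [0.0165, 0, 0, 0, 0, 0],
  [0.0165, 0, 0, 0, 0, 0],
  [0.016, 0, 0, 0, 0, 0],
  [0, -0.0151, 0.0007, -5, 0, 0],
  [0, -0.0151, 0.0007, -5, 0, 0],
  [0, -0.0151, 0.0007, -5, 0, 0],
  [0, -0.0151, 0.0007, -5, 0, 0],
  [0, 0, 0, 0, 0, 0],
  [0, 0, 0, 0, 0, 0],
])

```text
clock: 11.27
position: [0.41, -0.0204, 0.2857]
orientation: [160.3, -0.0, 71.0]
wrist_force: [1.5, -0.4, 0.4]
grip_width: 0.0001
grasp_force: 0.0
```

```bash
python3 st.py
```

```text
11.2667 tip [-91.7  -0.8 122.5] ori [160.3  -0.   71. ] tilt 19.7 Fcase [1.5 0.1 0.4] j [-14.  -1. -38.  33.  -2.  95.]
```

>>> send_rows([
  [0, -0.0055, 0.014, 0, 0, 0],
  [0, -0.0055, 0.014, 0, 0, 0],
  [0, -0.0055, 0.014, 0, 0, 0],
  [0, -0.0055, 0.014, 0, 0, 0],
  [0, 0, 0, 0, 0, 0],
])

```text
clock: 11.68
position: [0.4094, -0.0205, 0.2234]
orientation: [160.5, 0.0, 71.0]
wrist_force: [0.0, 1.1, 0.5]
grip_width: 0.0004
grasp_force: 0.0
```

```bash
python3 st.py; python3 -c "
from plan import *
plan([(-93.5,62,-20),(-93.5,46,-20,4),(-90.4,39,-20,3),(-85.1,33.5,-20,3),(-80,30.6,-20,3)])"
```

```text
11.6833 tip [-93.   -1.1  59.9] ori [160.5   0.   71. ] tilt 19.5 Fcase [-0.3  1.1  0.5] j [-14.   4. -44.  22.  -2.  95.]
-> -93.5 46 -20
[0, np.float64(-0.0014), np.float64(0.0038), np.float64(0.0), 0, 0]
[0, np.float64(-0.0014), np.float64(0.0038), np.float64(0.0), 0, 0]
[0, np.float64(-0.0014), np.float64(0.0038), np.float64(0.0), 0, 0]
[0, np.float64(-0.0014), np.float64(0.0038), np.float64(0.0), 0, 0]
-> -90.4 39 -20
[0, np.float64(0.0002), np.float64(0.0025), np.float64(0.0), 0, 0]
[0, np.float64(0.0002), np.float64(0.0025), np.float64(0.0), 0, 0]
[0, np.float64(0.0002), np.float64(0.0025), np.float64(0.0), 0, 0]
-> -85.1 33.5 -20
[0, np.float64(0.001), np.float64(0.0023), np.float64(0.0), 0, 0]
[0, np.float64(0.001), np.float64(0.0023), np.float64(0.0), 0, 0]
[0, np.float64(0.001), np.float64(0.0023), np.float64(0.0), 0, 0]
-> -80 30.6 -20
[0, np.float64(0.0013), np.float64(0.0015), np.float64(0.0), 0, 0]
[0, np.float64(0.0013), np.float64(0.0015), np.float64(0.0), 0, 0]
[0, np.float64(0.0013), np.float64(0.0015), np.float64(0.0), 0, 0]
```

>>> send_rows([
  [0, -0.0012, 0.0035, 0, 0, 0],
  [0, -0.0012, 0.0035, 0, 0, 0],
  [0, -0.0012, 0.0035, 0, 0, 0],
  [0, -0.0012, 0.0035, 0, 0, 0],
  [0, 0.0002, 0.0025, 0, 0, 0],
  [0, 0.0002, 0.0025, 0, 0, 0],
  [0, 0.0002, 0.0025, 0, 0, 0],
  [0, 0, 0, 0, 0, 0],
])

```text
clock: 12.35
position: [0.4117, -0.0211, 0.2035]
orientation: [160.2, -0.0, 71.0]
wrist_force: [-1.0, 0.3, -0.7]
grip_width: 0.0003
grasp_force: 0.0
```

```bash
python3 st.py
```

```text
12.35 tip [-89.6  -0.9  40.3] ori [160.2  -0.   71. ] tilt 19.8 Fcase [-1.  -0.1 -0.7] j [-14.   6. -46.  18.  -2.  95.]
```

>>> send_rows([
  [0, 0.001, 0.0023, 0, 0, 0],
  [0, 0.001, 0.0023, 0, 0, 0],
  [0, 0.001, 0.0023, 0, 0, 0],
  [0, 0.0013, 0.0017, 0, 0, 0],
  [0, 0.0013, 0.0017, 0, 0, 0],
  [0, 0.0013, 0.0017, 0, 0, 0],
  [0, 0, 0, 0, 0, 0],
])

```text
clock: 12.93
position: [0.4219, -0.0247, 0.1946]
orientation: [160.2, -0.0, 71.0]
wrist_force: [-0.2, 0.1, 0.1]
grip_width: -0.0001
grasp_force: 0.0
```

```bash
python3 st.py
```

```text
12.9333 tip [-78.8  -0.9  31.5] ori [160.2  -0.   71. ] tilt 19.8 Fcase [-0.2  0.   0.1] j [-14.   8. -46.  17.  -2.  94.]
```

>>> send_rows([
  [0, 0.0008, 0.0003, 0, 0, 0],
  [0, 0.0008, 0.0003, 0, 0, 0],
  [0, 0.0008, 0.0003, 0, 0, 0],
  [0, 0, 0, 0, 0, 0],
  [0, 0, 0, 0, 0, 0],
])

```text
clock: 13.35
position: [0.4239, -0.0253, 0.1947]
orientation: [160.2, 0.0, 71.0]
wrist_force: [-0.7, 0.2, 0.4]
grip_width: -0.0002
grasp_force: 0.5
```

```bash
python3 st.py
```

```text
13.35 tip [-76.8  -0.9  31.5] ori [160.2   0.   71. ] tilt 19.8 Fcase [-0.8 -0.   0.4] j [-14.   8. -45.  17.  -2.  94.]
```

>>> send_rows([
  [0, 0.0007, 0.0003, 0, 0, 0],
  [0, 0.0007, 0.0003, 0, 0, 0],
  [0, 0, 0, 0, 0, 0],
])

```text
clock: 13.6
position: [0.4255, -0.0259, 0.1946]
orientation: [160.2, -0.0, 71.0]
wrist_force: [-1.3, 0.3, -2.2]
grip_width: 0.0001
grasp_force: 0.5
```

>>> send_rows([
  [0, 0.0007, 0.0003, 0, 0, 0],
  [0, 0, 0, 0, 0, 0],
  [0, 0, 0, 0, 0, 0],
])

```text
clock: 13.85
position: [0.426, -0.0261, 0.1945]
orientation: [160.2, 0.0, 71.0]
wrist_force: [-3.1, 0.4, 0.3]
grip_width: 0.0
grasp_force: 1.3
```

>>> send_rows([
  [0, 0.0005, 0.0002, 0, 0, 0],
  [0, 0, 0, 0, 0, 0],
  [0, 0, 0, 0, 0, 0],
])

```text
clock: 14.1
position: [0.4262, -0.0261, 0.1944]
orientation: [160.3, 0.0, 71.0]
wrist_force: [-6.0, 2.3, 2.5]
grip_width: -0.0002
grasp_force: 2.9
```

```bash
python3 st.py
```

```text
14.1 tip [-74.5  -0.9  31.2] ori [160.3   0.   71. ] tilt 19.7 Fcase [-6.5  0.2  2.5] j [-14.   8. -45.  17.  -2.  94.]
```

The clasp meets a hard stop at the expected depth (6.5 N). I'll back away and check.

>>> send_rows([
  [0, -0.003, -0.001, 0, 0, 0],
  [0, -0.0094, -0.0034, 0, 0, 0],
  [0, -0.0094, -0.0034, 0, 0, 0],
  [0, 0.0068, -0.0188, 0, 0, 0],
  [0, 0.0068, -0.0188, 0, 0, 0],
  [0, 0.0068, -0.0188, 0, 0, 0],
  [0, 0.0068, -0.0188, 0, 0, 0],
  [0.03, 0, 0, 0, 0, 0],
  [0.03, 0, 0, 0, 0, 0],
  [0.03, 0, 0, 0, 0, 0],
])

```text
clock: 14.93
position: [0.4336, 0.0671, 0.2752]
orientation: [160.1, -0.0, 70.9]
wrist_force: [1.1, -0.5, -0.3]
grip_width: 0.0001
grasp_force: 0.0
```

```bash
python3 shot.py s6; python3 st.py
```

```text
15.0833 tip [-97.8  90.7 111.3] ori [160.2  -0.   71.2] tilt 19.8 Fcase [0.3 0.3 0.1] j [ -0.   3. -36.  32.  -6. 107.]
```

View pics/s6.png

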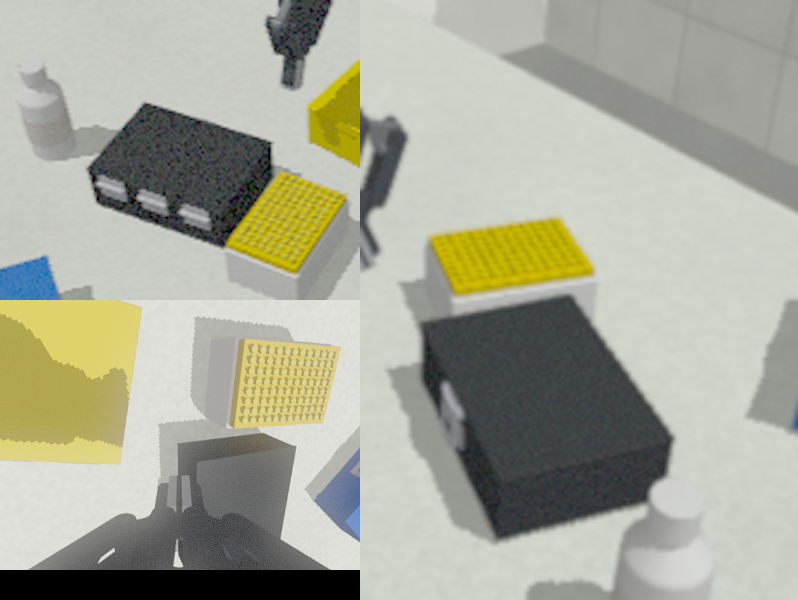

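The side view shows the clasp flat on the case's front (455,415). The lid is shut and the case, tip box and bottle are where they were. The robot touches nothing, so I'll hand in.

```bash
python3 -c "
from bench import r
print(r.finish_job())"
```

```text
the job is handed in; nothing more can be done
None
```

The lid is pressed fully shut and the clasp lies flat against the case's front. In the last pictures the case, tip box and bottle stood where they were, and I handed the job in about 15 s into the 56 s, with the arm clear of everything.

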